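# Set out one blue pot from the nested stack

## Task

On this rummage-sale table, lift only the top pot off the nested stack of three blue flower pots and stand it upright in the blue saucer, so that the two can be sold as a set. Put it down gently rather than dropping it, and leave the other two blue pots nested and standing where they are.

Things in the scene. Friction and masses are not known exactly. Their poses are not given: they have to be found in the camera images.
- pot_top_center (a point): Top of three nested blue flower pots with white rims (terracotta ones: bystanders); point on its axis half-way up, z up. Open pot, 65 mm tall, 0.08-0.14 kg: upper 24 mm a straight collar, 62 mm outside, 3.5 mm wall; conical below, 51 to 35 mm at the foot. Its collar rests on the next pot's equal collar, so only 8.5 to 32.5 mm above this point is its own to grip. Comes clear after 41 mm of lift.
- pot_mid_center (a point): Middle blue pot, same shape; point on its axis half-way up, 24 mm below the top pot's at the start. It stays nested in the bottom pot.
- pot_bottom_center (a point): Bottom blue pot, same shape, standing on the table; point on its axis half-way up, 32.5 mm above the table. The stack of three is 113 mm tall.
- saucer: Loose round blue saucer lying on the table, 0.12 kg, 82 mm across the rim, 66 mm at the base, 14 mm tall; its flat inner floor is 63 mm across and 5 mm above the table. Origin at the centre of its underside, z up. A terracotta saucer of equal size is a bystander.

How it is judged:
By the outcome, as a careful person would: the job done as asked, in the order asked, and still so for the second after the job is handed in, with the robot touching nothing.
It also fails if it takes over 38 s, if anything falls off the work surface, if the arm or the gripper's body presses on something with over 40 N, if the wrist force passes 120 N, or if a joint passes its speed limit or range.

## Robot

A 7-joint arm with a two-finger parallel gripper is mounted at the origin on the work surface. World frame = base frame: x ahead of the robot, y to its left, z up, the work surface at z = 0. Lengths are in m, angles in rad, forces in N, time in s.
With the tool pointing down it reaches from about 0.35 to 0.9 m from the base axis. Payload 7.2 kg.
Tool frame: the origin (TCP) lies at the very end of the fingers, on their centre line; the grasp point (between the pads) lies 19 mm behind it; z points along the fingers, y is the line along which they close (so a half turn about z gives the same grasp; the last joint's range is limited). The gripper opens to 88 mm and grips with 3 to 60 N. Pads are 20 mm wide; open, the fingers measure 115 mm over their backs; the gripper's body (75 mm by 178 mm) begins 61 mm behind the grasp point.
Start: joints at [1.164, 0.411, -0.013, 1.596, 0.006, 1.134, -0.082], TCP at [0.208, -0.589, 0.223] pointing down, gripper open.
Joint ranges: [-2.95, 2.95], [-0.29, 1.99], [-1.47, 1.44], [0.14, 2.54], [-1.03, 4.17], [0.13, 1.85], [-2.86, 2.86]. Speed limits (rad/s): [2.39, 2.39, 3.01, 3.01, 3.14, 3.14, 3.14].

## Interface

Orientations are given as a rotation vector (axis times angle).
In Python, from plant import move_ptp, move_straight, set_joints, set_gripper, wait, solve_ik, read_state, grab_frame, camera_params, Unreachable, sign_off gives the robot as it stands. Calls block until the motion is done:
- move_ptp(position, orientation): joint-space move of the TCP to a pose.
- move_straight(position, speed=0.15, ori=None, threshold=None): straight line of the TCP; ori=None keeps the orientation; speed is the mean speed in m/s. With threshold (N) it stops when the force on the tool has changed by that much, and returns True; else False.
- set_joints(angles): joint-space move.
- set_gripper(opening, newtons=None): finger opening in m; newtons is the grip in N (None keeps the last); returns when the fingers have stopped.
- wait(seconds).
- solve_ik(position, orientation): joint angles nearest the present ones, or None.
- read_state(): the state.
- grab_frame(name): name is "scene" or "top" or "wrist"; returns the picture (420x560x3 uint8, red, green, blue); there is no depth.
- camera_params(name): a dict with "K" (3x3 intrinsics, pixels), "rvec" (rotation vector, rad) and "tvec" (3), from world to camera coordinates, as OpenCV has them; the wrist camera has in their place "T_tool_cam" (4x4, takes a point from camera to tool coordinates, whose origin is the TCP and whose axes are the flange's). Camera axes: x right, y down, z forward; pixel columns grow to the right and rows downward; lengths in m; the calibration is good to about 2 mm. A picture is of the moment at which its call begins: read the wrist's pose just before it. camera_params takes no time and is no camera call.
A pose or a line that the arm cannot do raises Unreachable and nothing moves.
- sign_off(): hands the job in; it is judged then, once.
The state is a dict: "time": time; "joint_positions": joint angles; "joint_vel": joint speeds; "effort": joint torques, N m; "ee_pos": TCP position; "orientation": TCP orientation; "force": force on the tool from outside, world axes, zero at the start; "torque": the same for the moment, N m; "grip_width": finger opening in m; "grip_force": force on a finger pad.
Only numpy, scipy, OpenCV 4.12 (cv2) and the standard library are available. Lean on these libraries where they do the work, as an engineer would, in place of code of your own. Each camera call takes 0.05 s, during which the arm holds its last target. There are 200 camera calls.

## Working session

There is one attempt and no reset: what is moved stays moved. The work goes in short steps, each a Python script; the robot and the scene stay as the last script left them, time stands still between calls to the robot, and variables do not carry over. Pictures are saved under pics/ and viewed, at most 10 in all, crops included, and the job is handed in when it is done.

```bash
mkdir -p pics; ls; python3 - <<'E'
from plant import *
import cv2,numpy as np
for n in("top","scene"):
    cv2.imwrite(f"pics/{n}0.png",grab_frame(n)[:,:,::-1]); print(n,camera_params(n))
print(camera_params("wrist")); s=read_state(); print(s["time"],s["ee_pos"],s["orientation"],s["force"])
E
```

```text
pics
top {'K': array([[437.98478997,   0.        , 277.61277986],
       [  0.        , 437.98478997, 211.64178309],
       [  0.        ,   0.        ,   1.        ]]), 'rvec': array([ 2.12719968, -2.06523629,  0.24193584]), 'tvec': array([-0.0137923 ,  0.53512722,  0.94909643])}
scene {'K': array([[457.58459664,   0.        , 279.68709381],
       [  0.        , 457.58459664, 211.17982251],
       [  0.        ,   0.        ,   1.        ]]), 'rvec': array([ 2.23850586,  0.65422518, -0.2662008 ]), 'tvec': array([-0.45430152, -0.12463576,  1.05187526])}
{'K': array([[298.92030267,   0.        , 273.03473359],
       [  0.        , 298.92030267, 209.62953197],
       [  0.        ,   0.        ,   1.        ]]), 'T_tool_cam': array([[ 1.25765807e-03, -9.70836473e-01, -2.39739359e-01,
         6.46046491e-02],
       [ 9.99998649e-01,  1.47473531e-03, -7.26082134e-04,
         1.78207174e-04],
       [ 1.05845912e-03, -2.39738122e-01,  9.70837016e-01,
        -1.61990965e-01],
       [ 0.00000000e+00,  0.00000000e+00,  0.00000000e+00,
         1.00000000e+00]])}
0.1 [ 0.20754983 -0.58906048  0.22191957] [-3.09526430e+00 -5.29507819e-01  5.26151274e-04] [ 0.59186563 -0.83542944 -0.43585757]
```

View pics/top0.png

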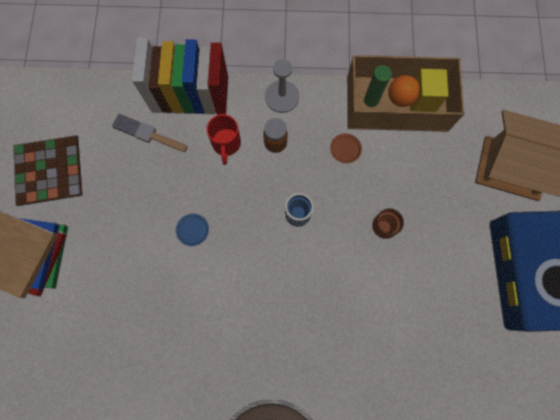

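View pics/scene0.png

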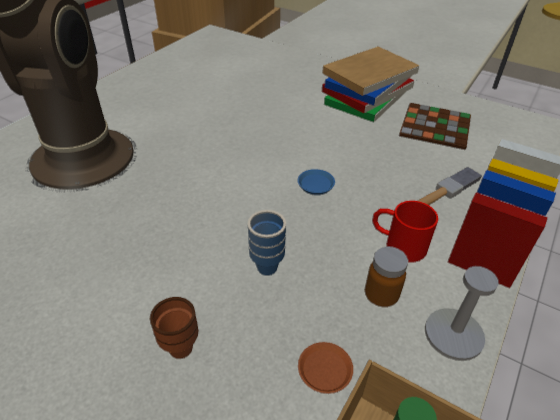

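The top view shows the blue stack's rim centred near (299,208) and the blue saucer near (192,229). In the scene view they are at (267,224) and (316,182). No obstacles stand close to either.

```bash
cat > h.py <<'E'
from plant import *
import cv2,numpy as np
from scipy.spatial.transform import Rotation as R
def cam(n,st=None):
    c=camera_params(n)
    if n=="wrist":
        T=np.eye(4);T[:3,:3]=R.from_rotvec(st["orientation"]).as_matrix();T[:3,3]=st["ee_pos"]
        T=T@c["T_tool_cam"]; return c["K"],T[:3,:3],T[:3,3]
    M=cv2.Rodrigues(c["rvec"])[0]; return c["K"],M.T,-M.T@c["tvec"]
def px(cm,uv,z):
    K,Rm,o=cm; d=Rm@np.linalg.inv(K)@np.array([*uv,1.]); return o+d*(z-o[2])/d[2]
def proj(cm,P):
    K,Rm,o=cm; q=K@(Rm.T@(np.atleast_2d(P)-o).T); return (q[:2]/q[2]).T
def circle(c,r,n=60):
    a=np.linspace(0,2*np.pi,n); return np.c_[c[0]+r*np.cos(a),c[1]+r*np.sin(a),np.full(n,c[2])]
def down(yaw): # tool z down, tool x-axis at world angle yaw
    return (R.from_euler('z',yaw)*R.from_euler('x',np.pi)).as_rotvec()
E
python3 - <<'E'
from h import *
t,s=cam("top"),cam("scene")
print("pot",px(t,(299,208),.113),px(s,(267,224),.113))
print("saucer",px(t,(192,229),.014),px(s,(316,182),.014))
pot=px(t,(299,208),.113)
print("rim px",np.ptp(proj(t,circle(pot,.031)),axis=0))
for y in np.arange(-3.2,3.2,.4):
    q=[solve_ik(p,down(y)) for p in ([*pot[:2],.30],[*px(t,(192,229),.014)[:2],.25])]
    print(round(y,1),[None if a is None else np.round(a,2).tolist() for a in q])
E
```

```text
pot [ 0.5329584  -0.04502293  0.113     ] [ 0.54117446 -0.0481725   0.113     ]
saucer [0.497938   0.20660204 0.014     ] [0.50227191 0.19996428 0.014     ]
rim px [28.22338763 27.40519431]
-3.2 [[0.65, 0.3, -0.81, 1.67, 0.22, 1.28, 1.3], [0.35, 0.46, -1.12, 1.72, 0.44, 1.24, 0.64]]
-2.8 [[0.9, 0.44, -1.23, 1.65, 0.43, 1.35, 1.52], [0.3, 0.42, -1.03, 1.72, 0.38, 1.22, 1.09]]
-2.4 [[0.9, 0.44, -1.23, 1.65, 0.43, 1.35, 1.92], [0.4, 0.51, -1.23, 1.72, 0.5, 1.28, 1.38]]
-2.0 [[0.9, 0.44, -1.23, 1.65, 0.43, 1.35, 2.32], [0.4, 0.51, -1.23, 1.72, 0.5, 1.28, 1.78]]
-1.6 [[-0.95, 0.39, 1.28, 1.76, -0.38, 1.29, -2.76], [0.4, 0.51, -1.23, 1.72, 0.5, 1.28, 2.18]]
-1.2 [[0.25, 0.22, -0.31, 1.69, 0.07, 1.25, -2.84], [0.4, 0.51, -1.23, 1.72, 0.5, 1.28, 2.58]]
-0.8 [[0.3, 0.22, -0.37, 1.69, 0.08, 1.25, -2.46], [-1.28, 0.36, 1.05, 1.82, -0.34, 1.16, -2.5]]
-0.4 [[0.34, 0.23, -0.41, 1.68, 0.1, 1.25, -2.07], [0.27, 0.4, -0.98, 1.72, 0.36, 1.21, -2.78]]
-0.0 [[0.38, 0.23, -0.47, 1.68, 0.11, 1.25, -1.68], [0.26, 0.4, -0.97, 1.72, 0.35, 1.21, -2.37]]
0.4 [[0.44, 0.24, -0.54, 1.68, 0.13, 1.26, -1.3], [0.31, 0.42, -1.04, 1.72, 0.39, 1.22, -2.0]]
0.8 [[0.47, 0.25, -0.58, 1.68, 0.14, 1.26, -0.91], [0.34, 0.45, -1.09, 1.72, 0.42, 1.23, -1.63]]
1.2 [[0.51, 0.26, -0.63, 1.67, 0.16, 1.26, -0.52], [0.35, 0.46, -1.12, 1.72, 0.43, 1.24, -1.24]]
1.6 [[0.55, 0.27, -0.68, 1.67, 0.18, 1.26, -0.14], [0.35, 0.46, -1.12, 1.72, 0.44, 1.24, -0.85]]
2.0 [[0.58, 0.28, -0.73, 1.67, 0.19, 1.27, 0.25], [0.36, 0.46, -1.13, 1.72, 0.44, 1.24, -0.45]]
2.4 [[0.6, 0.28, -0.74, 1.67, 0.2, 1.27, 0.64], [0.35, 0.46, -1.12, 1.72, 0.44, 1.24, -0.05]]
2.8 [[0.6, 0.28, -0.75, 1.67, 0.2, 1.27, 1.04], [0.35, 0.46, -1.12, 1.72, 0.43, 1.24, 0.35]]
```

```bash
python3 - <<'E'
from h import *
try: move_straight([.208,-.589,.34],speed=.3)
except Unreachable as e: print(e)
move_ptp([.537,-.0466,.24],down(1.4))
st=read_state(); im=grab_frame("wrist"); cv2.imwrite("pics/w0.png",im[:,:,::-1])
np.save("w0.npy",np.r_[st["ee_pos"],st["orientation"]]); print(st["time"],st["ee_pos"],st["force"],st["joint_positions"])
cm=cam("wrist",st); print(proj(cm,[[.537,-.0466,.113]]),np.ptp(proj(cm,circle([.537,-.0466,.113],.031)),axis=0))
E
```

```text
2.9333 [ 0.53707441 -0.04803802  0.23999744] [-0.52337341 -0.32564047 -0.10710298] [ 0.51328211  0.31811979 -0.64175535  1.75010047  0.20784876  1.1419032
 -0.36463853]
[[273.04891882 201.89389682]] [62.63793584 61.2407424 ]
```

View pics/w0.png

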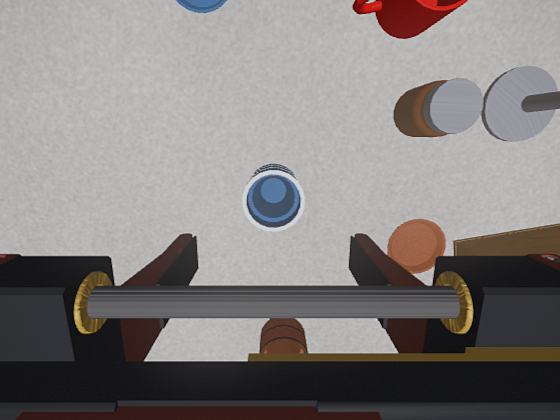

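Wrist view: the stack rim spans columns 243–305 and rows 169–231, so its centre is (274,200), 1–2 px from the prediction, and the fingers are symmetric about it. I'll descend and grip the top collar only.

```bash
python3 - <<'E'
from h import *
v=np.load("w0.npy"); cm=cam("wrist",{"ee_pos":v[:3],"orientation":v[3:]})
p=px(cm,(274,200),.113); print("pot",p)
set_gripper(.088)
move_straight([p[0],p[1],.14],speed=.15); s=read_state(); print(s["ee_pos"],s["orientation"],down(1.4))
hit=move_straight([p[0],p[1],.092],speed=.06,threshold=5); s=read_state(); print(hit,s["ee_pos"],s["force"])
if not hit:
    f0=s["force"]; set_gripper(.052,12); s=read_state(); print(s["grip_width"],s["grip_force"],s["force"]-f0)
    if s["grip_width"]>.058:
        print(move_straight([p[0],p[1],.165],speed=.04,threshold=8)); s=read_state()
        print(s["time"],s["ee_pos"],s["grip_width"],s["grip_force"],s["force"]-f0)
im=grab_frame("scene")[120:320,150:420]; cv2.imwrite("pics/s1.png",cv2.resize(im[:,:,::-1],None,fx=2.9,fy=2.9,interpolation=2))
E
```

```text
pot [ 0.53825321 -0.04487419  0.113     ]
[ 0.53879768 -0.04469617  0.14068892] [2.40226586e+00 2.02367371e+00 1.29751021e-03] [2.40282260e+00 2.02386955e+00 1.23926269e-16]
False [ 0.53851421 -0.04476586  0.09223535] [-0.18824008 -0.0020994   0.54696889]
0.06249577805986402 12.000487949699163 [-0.9411518  -0.93361198  1.1132467 ]
False
7.4583 [ 0.53812641 -0.04486271  0.16478834] 0.06259956505321222 11.997605776414275 [ 0.57609083 -0.4342329  -1.1057941 ]
```

View pics/s1.png

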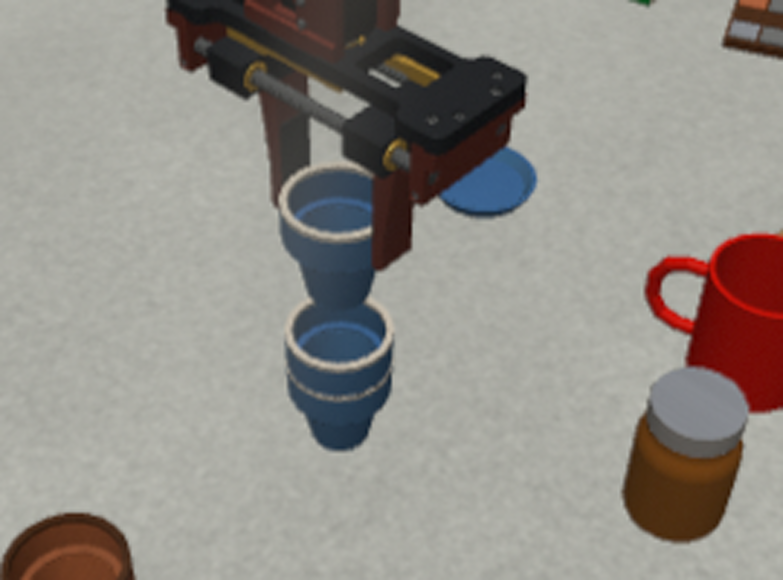

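The top pot alone is in the gripper, hanging upright at crop (335,240). The other two are still nested at (340,370). Next I carry it toward the saucer and look from close by.

```bash
python3 - <<'E'
from h import *
s=read_state(); e=s["ee_pos"]
move_straight([e[0],e[1],.20],speed=.1)
move_straight([.51,.10,.20],speed=.12)
wait(.2); st=read_state(); im=grab_frame("wrist"); cv2.imwrite("pics/w2.png",im[:,:,::-1])
np.save("w2.npy",np.r_[st["ee_pos"],st["orientation"]]); print(st["time"],st["ee_pos"],st["grip_width"])
print(proj(cam("wrist",st),[[.50,.2033,.014]]))
E
```

```text
9.5917 [0.51011237 0.09943195 0.19994352] 0.06233677219217833
[[248.29452658 102.41493748]]
```

View pics/w2.png

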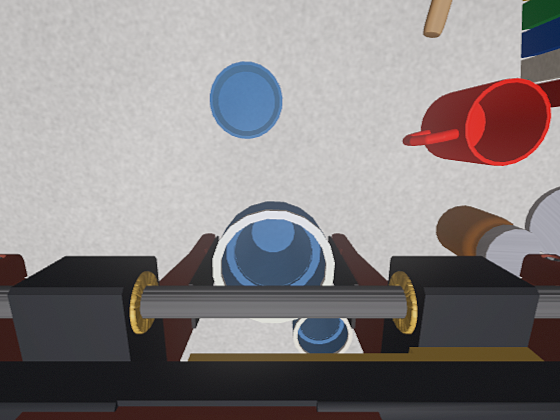

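The saucer rim spans columns 210–282 and rows 62–138, so its centre is (246,100). The held pot's rim centre is near (274,265).

```bash
python3 - <<'E'
from h import *
v=np.load("w2.npy"); cm=cam("wrist",{"ee_pos":v[:3],"orientation":v[3:]})
p=px(cm,(246,100),.014); off=px(cm,(274,265),v[2]+.0208)-v[:3]; print("saucer",p,"pot off",off)
print("size",np.ptp(proj(cm,circle(p,.041)),axis=0))
t=p[:2]-np.clip(off[:2],-.002,.002)
move_straight([*t,.18],speed=.12)
move_straight([*t,.060],speed=.08); wait(.2)
f0=read_state()["force"]
hit=move_straight([*t,.047],speed=.012,threshold=3); s=read_state()
print(hit,s["time"],s["ee_pos"],s["force"]-f0,s["grip_width"])
im=grab_frame("scene")[100:280,200:440]; cv2.imwrite("pics/s3.png",cv2.resize(im[:,:,::-1],None,fx=3.2,fy=3.2,interpolation=2))
E
```

```text
saucer [0.49798933 0.20619527 0.014     ] pot off [0.00027116 0.00089926 0.0208    ]
size [74.55596361 79.00766338]
True 13.3833 [0.49760695 0.20531232 0.04912926] [-1.12640698 -0.24252479  6.50053686] 0.062200954890177095
```

View pics/s3.png

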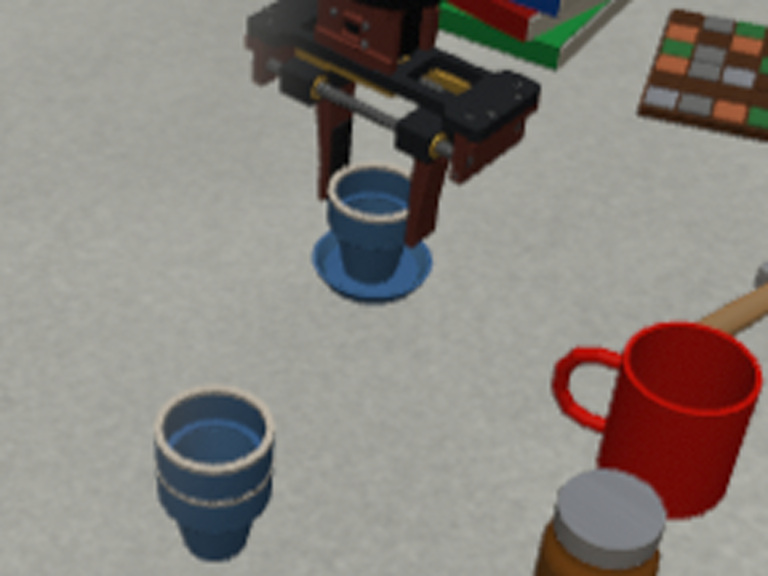

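The pot stands centred in the saucer at crop (372,250), with contact at the expected height of 49.1 mm. The two-pot stack is undisturbed at (215,470). Now I release and retreat.

```bash
python3 - <<'E'
from h import *
e=read_state()["ee_pos"]
set_gripper(.088); wait(.2)
move_straight([e[0],e[1],.10],speed=.05); move_straight([e[0],e[1],.25],speed=.15); wait(.3)
st=read_state(); print(st["time"],st["ee_pos"],st["grip_width"],st["force"])
a=grab_frame("wrist"); b=grab_frame("scene")[100:310,200:480]
cv2.imwrite("pics/f.png",np.hstack([cv2.resize(a,(400,300)),cv2.resize(b,(400,300))])[:,:,::-1])
E
```

```text
16.8667 [0.49746331 0.20525196 0.24952615] 0.08803588168458625 [-0.01419209 -0.23796077  0.02377764]
```

View pics/f.png

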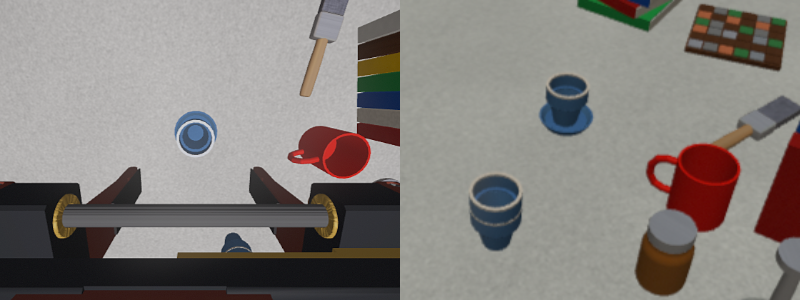

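The pot stands upright and centred in the saucer (right panel, 567,100). The two remaining pots are nested and upright (495,210), and the gripper is clear.

```bash
python3 -c "
from plant import *
print(sign_off())"
```

```text
the job is handed in; nothing more can be done
None
```

Job handed in at about 17 s: the top blue pot stands upright and centred in the blue saucer, set down gently, and the other two pots are still nested and standing where they were.

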